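# Stand the leaning measuring cylinder back up and flip the sample box shut

## Task

The tall measuring cylinder has been knocked against the open sample box and leans over its rim, in the way of the lid. Gently push it back upright so that it stands flat on its own foot where it is beside the box, then push the raised lid over and down until it is fully shut. Only push with the fingers: do not lift or carry anything, do not knock the cylinder over, and leave the other glassware where it is.

Things in the scene. Friction and masses are not known exactly. Their poses are not given: they have to be found in the camera images.
- cylinder: Tall measuring cylinder, loose, about 0.18 kg: clear tube 32 mm in diameter on a red hexagonal foot (70 mm across flats, 18 mm thick). Origin: centre of the foot's underside; z runs up the tube. It starts leaning 32 degrees over the box, towards its own -y (= the box's -y), on the foot's -y edge and the box rim. Within 22 degrees of upright it drops back onto its foot by itself and rocks about 1 s
- cylinder_top (a point): Centre of the top face of the tall cylinder's tube, 260 mm from the foot's underside along the tube. A push of under 1 N here towards the cylinder's +y (away from the box) tips it up about the foot's edge
- box: White sample box, fixed to the bench, 160 mm along its x, 180 mm along its y, 100 mm high, walls 8 mm, slides standing low inside. Origin: centre of its underside. The lid is hinged along the top of its +x wall (roughly the robot's left side); the tall cylinder leans over the middle third of its +y wall (the wall nearest the robot)
- lid_hinge (a point): Middle of the lid's hinge line, at the top of the box's +x wall: 80 mm along the box's x and 100 mm up from the box's origin; it turns with the lid
- lid_edge (a point): Middle of the lid's free edge on its outer face, 160 mm from the hinge line. The lid is a flat white plate 8 mm thick (outer face 8 mm outside the hinge line), 164 mm by 186 mm. Shut, the outer face is on top, 108 mm above the bench
- lid (a joint): Lid angle in rad: 0 fully shut, 1.57 standing upright, more leaning back outwards; starts at 1.65 to 1.95, stops at 2.0. The hinge is stiff: the lid stays where it is left and takes about 1 to 3 N near its free edge to move
- small_cylinder: Bystander: small measuring cylinder, upright, 150 mm tall, tube 22 mm in diameter, red hexagonal foot 52 mm across flats; origin under the centre of its foot
- beaker: Bystander: open glass beaker, 72 mm in diameter, 95 mm tall; origin under its centre
- bottle: Bystander: amber glass bottle, 54 mm in diameter, 110 mm tall; origin under its centre
Mind the look-alikes: they are no part of the job. What is meant by the box is not pink, purple or red, and is the larger of those in its own colour.

How it is judged:
On the way, in this order (a step that is already met when the one before it is completed fails the run):
1. the tall cylinder stands upright on its foot while the lid is still open (angle between cylinder's own z axis and vertical below 0.05 rad and height (world z) of cylinder below 0.004 m and value of joint lid above 0.8 rad), for 0.2 s.
2. the lid is fully shut (value of joint lid below 0.05 rad), for 0.2 s.
At the end, for the whole second after the job is handed in: The tall cylinder stands at rest, upright within 0.05 rad (3 degrees) with its foot flat on the bench, its foot within 80 mm of where it was at the start; the lid is shut to within 0.05 rad; each bystander is upright and within 30 mm of its place (angle between cylinder's own z axis and vertical below 0.05 rad and height (world z) of cylinder below 0.004 m and distance of cylinder from where it was at the start of the episode below 0.08 m and linear speed of cylinder below 0.02 m/s and angular speed of cylinder below 0.1 rad/s and value of joint lid below 0.05 rad and distance of each of small_cylinder, beaker, bottle from where it was at the start of the episode below 0.03 m and angle between each of small_cylinder, beaker, bottle's own z axis and vertical below 0.1 rad); the robot touches nothing.
It fails at once if the tall cylinder is lifted (centre of the foot's underside above 33 mm) or carried off (more than 100 mm) (height (world z) of cylinder above 0.033 m or distance of cylinder from where it was at the start of the episode above 0.1 m).
It fails at once if the tall cylinder is knocked over (more than 0.9 rad from upright) (angle between cylinder's own z axis and vertical above 0.9 rad).
It fails at once if the fingers push or squeeze the tall cylinder with more than 15 N (contact force between the fingers and cylinder above 15 N).
It fails at once if the small cylinder, beaker or bottle is moved more than 30 mm, lifted or knocked over (distance of any of small_cylinder, beaker, bottle from where it was at the start of the episode above 0.03 m or angle between any of small_cylinder, beaker, bottle's own z axis and vertical above 0.5 rad).
It also fails if it takes over 48 s, if anything falls off the work surface, if the arm or the gripper's body presses on something with over 40 N, if the wrist force passes 120 N, or if a joint passes its speed limit or range.

## Robot

A 6-joint arm with a two-finger parallel gripper is mounted at the origin on the work surface. World frame = base frame: x ahead of the robot, y to its left, z up, the work surface at z = 0. Lengths are in m, angles in rad, forces in N, time in s.
With the tool pointing down it reaches from about 0.3 to 1 m from the base axis. Payload 5.1 kg.
Tool frame: the origin (TCP) lies on the centre line of the jaws, within the pads' length; the fingertips stand 8 mm ahead of it and the grasp point (between the pads) lies 11 mm behind it; z points along the fingers, y is the line along which they close (so a half turn about z gives the same grasp; the last joint's range is limited). The gripper opens to 95 mm and grips with 3 to 60 N. Pads are 20 mm wide; open, the fingers measure 119 mm over their backs; the gripper's body (75 mm by 180 mm) begins 59 mm behind the grasp point.
Start: joints at [-1.254, 0.124, 1.65, -0, 1.367, -0.083], TCP at [0.253, -0.599, 0.223] pointing down, gripper open.
Joint ranges: [-2.61, 2.61], [-1.02, 2.33], [0.03, 2.71], [-1.35, 4.49], [0.32, 2.68], [-2.91, 2.91]. Speed limits (rad/s): [2.57, 2.57, 3.14, 3.14, 3.14, 3.14].

## Interface

Orientations are given as a unit quaternion [x, y, z, w].
In Python, from rig import * gives the robot as it stands. The module is installed in compiled form; this text tells all that it offers.
- The arm moves only by the shell command python3 -m creep 'ROWS' [OPENING] [FORCE]. ROWS is JSON, a list of rows, each a list of 2 entries, a list of its own where there are three numbers: the shift along the tool's x, y, z in units of 0.1 m (1.0 is 0.1 m), then the turn about the tool's z in units of 120 degrees (1.0 is 120 degrees). A call has 1 to 12 rows; each row shifts and turns the commanded pose from where the row before left it, along the tool's axes as they then stand; what a row does not reach is not made up. A row lasts 1/12 s, in which the tool goes at most 41.7 mm and 7.16 degrees, less where a joint would pass 70% of its speed; a pose out of reach is approached as far as the arm can. A call with a number of a shift or a turn outside -1 to 1 is refused whole. A call with a gripper value outside its range is refused whole. OPENING is the opening, from -1 (shut) to 1 (fully open), so that 0 is half open, set as the call begins (- or left out, the last holds). The fingers move at their own pace and stop on an object; FORCE is the grip in N (left out, the last holds). Time passes only in rows, so rows that do not move let the fingers close. It gives the time, the measured TCP pose, the force, the opening and the grip force at its end, in the units of the state.
- read_state(): the state, without advancing time (a new reading comes with each control period).
- read_camera(name): name is "scene" or "top" or "wrist"; returns a dict with "color" (480x640x3 uint8, red, green, blue), "z_map" (480x640 float32, m along the optical axis (not along the pixel's ray), 0 where there is no reading), "fx", "fy", "cx", "cy" (pixels), "world_to_cam" (4x4, takes a point from world to camera coordinates). Camera axes: x right, y down, z forward; pixel columns grow to the right and rows downward; lengths in m; the calibration is good to about 2 mm. The wrist camera is an equidistant fisheye: a pixel r from the principal point sees the ray r / f radians off the axis. A picture is of the moment at which its call begins.
- hand_in(): hands the job in; it is judged then, once.
Trained networks look in the newest picture that a camera, given by its name, has taken for a name from the list of things; names that differ only in an ending like _2 or _b are one class to them, and where a whole thing is asked for, a point or a joint stands for the part that bears it (a point fixed in the world has none). Each returns a list of dicts, best first, with "p" (0 to 1); they miss things now and then, are a little off and sometimes report something else, mostly with a low value. They report only what shows in the picture. A call takes as long as a camera call. They do not tell look-alikes from the thing itself.
- find_in(camera, target): "uv" ([column, row] in pixels, amid what is visible of it).
- cut_out(camera, target): "region" (480x640 bool, what is visible of it) and "uv" ([column, row] in pixels, amid what is visible of it).
- tip_of(camera, target): "uv" ([column, row] in pixels: a listed point, or the origin of a listed thing).
The state is a dict: "t": time; "joint_pos": joint angles; "dq": joint speeds; "joint_torque": joint torques, N m; "tool_pos": TCP position; "orientation": TCP orientation; "force": force on the tool from outside, world axes, zero at the start; "ft_torque": the same for the moment, N m; "gripper_width": finger opening in m; "finger_force": force on a finger pad.
Only numpy, scipy, OpenCV 4.12 (cv2) and the standard library are available. Lean on these libraries where they do the work, as an engineer would, in place of code of your own. Each camera call takes 0.05 s, during which the arm holds its last target. There are 200 camera calls.

## Working session

There is one attempt and no reset: what is moved stays moved. The work goes in short steps, Python scripts to look and compute and a shell command to move; the robot and the scene stay as the last step left them, time stands still between calls to the robot, and variables do not carry over. Pictures are saved under pics/ and viewed, at most 10 in all, crops included, and the job is handed in when it is done.

```bash
mkdir -p pics
cat > h.py <<'E'
from rig import *
import numpy as np, cv2
def world(cam,u,v,z=None):
    T=np.linalg.inv(cam["world_to_cam"]); u=np.asarray(u,float);v=np.asarray(v,float)
    d=cam["z_map"][v.astype(int),u.astype(int)] if z is None else z
    p=np.stack([(u-cam["cx"])/cam["fx"]*d,(v-cam["cy"])/cam["fy"]*d,d],-1)
    return p@T[:3,:3].T+T[:3,3]
E
python3 - <<'E'
from h import *
s=read_state(); print(s["t"],s["tool_pos"],s["orientation"],s["gripper_width"])
for c in ("scene","top"):
    im=read_camera(c); cv2.imwrite(f"pics/{c}0.png",im["color"][:,:,::-1])
    np.savez(f"{c}0.npz",**im)
    for n in ("cylinder","box","lid","small_cylinder","beaker","bottle"):
        for r in find_in(c,n)[:4]:
            print(c,n,round(r["p"],2),np.round(r["uv"]),np.round(world(im,*r["uv"]),3))
    for n in ("cylinder_top","cylinder","lid_hinge","lid_edge","box"):
        for r in tip_of(c,n)[:3]: print("tip",c,n,round(r["p"],2),np.round(r["uv"]),np.round(world(im,*r["uv"]),3))
E
```

```text
0.0 [ 0.25278252 -0.59817635  0.22142017] [ 9.80086622e-01  1.98567882e-01 -1.32255955e-04 -9.95797143e-04] 0.0950647248093159
scene cylinder 0.85 [364. 257.] [ 0.586 -0.009  0.168]
scene box 0.96 [347. 297.] [ 0.643 -0.034  0.071]
scene box 0.96 [246. 325.] [ 0.804 -0.239  0.08 ]
scene box 0.75 [203. 226.] [ 0.548 -0.463  0.114]
scene box 0.65 [336. 220.] [ 0.394 -0.137  0.085]
scene lid 0.92 [390. 273.] [0.704 0.074 0.261]
scene lid 0.92 [201. 212.] [ 0.497 -0.493  0.111]
scene lid 0.86 [338. 212.] [ 0.352 -0.141  0.077]
scene lid 0.81 [453. 221.] [0.33  0.176 0.109]
scene small_cylinder 0.62 [304. 255.] [ 0.518 -0.19   0.05 ]
scene beaker 0.89 [264. 273.] [ 0.647 -0.254  0.096]
scene bottle 0.96 [478. 341.] [0.687 0.294 0.078]
tip scene cylinder_top 0.69 [359. 246.] [ 0.62  -0.018  0.236]
tip scene cylinder_top 0.52 [264. 288.] [ 0.644 -0.258  0.033]
tip scene cylinder 0.65 [371. 270.] [0.56  0.005 0.098]
tip scene lid_hinge 0.91 [478. 224.] [0.321 0.245 0.109]
tip scene lid_hinge 0.86 [359. 216.] [ 0.352 -0.08   0.08 ]
tip scene lid_hinge 0.77 [381. 299.] [0.743 0.065 0.211]
tip 
[... 823 characters left out ...]
ker 0.69 [392. 236.] [ 0.623 -0.28   0.006]
top bottle 0.88 [160. 218.] [0.645 0.291 0.088]
tip top cylinder_top 0.58 [291. 219.] [ 0.619 -0.026  0.24 ]
tip top cylinder 0.66 [284. 290.] [ 0.478 -0.008  0.054]
tip top lid_hinge 0.87 [362. 166.] [ 0.807 -0.201 -0.001]
tip top lid_hinge 0.8 [172. 358.] [0.317 0.242 0.111]
tip top lid_hinge 0.77 [448. 287.] [ 0.491 -0.409  0.048]
tip top lid_edge 0.98 [522. 282.] [ 0.503 -0.569  0.106]
tip top lid_edge 0.85 [414. 168.] [ 0.801 -0.338  0.002]
tip top lid_edge 0.83 [242. 354.] [0.326 0.084 0.093]
tip top box 0.97 [340. 345.] [ 0.349 -0.143  0.076]
tip top box 0.84 [211. 350.] [0.334 0.156 0.105]
tip top box 0.78 [383. 174.] [ 0.764 -0.247  0.078]
```

View pics/scene0.png

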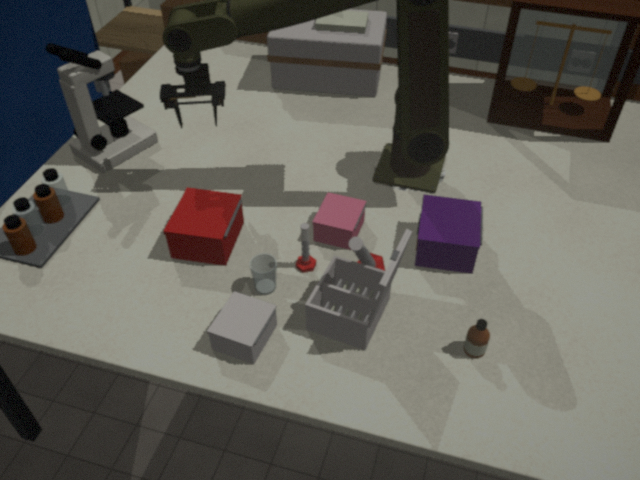

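View pics/top0.png

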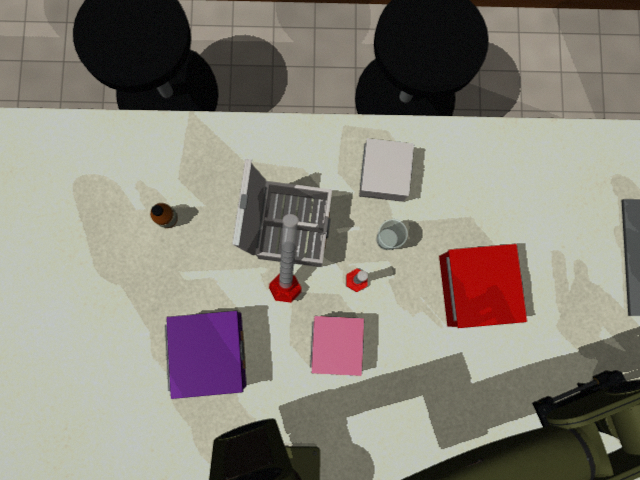

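The candidates for the box, by pixel in the top view, are:
- open white box (297,222)
- small shut white box (387,170)
- red (484,287)
- pink (338,345)
- purple (205,354)

The open white one at (297,222) is the larger white box, so it is the one. The leaning tall cylinder has its foot at (285,290) and its top at (291,219). The upright small cylinder at (357,280) is a bystander. I'll check this in one close crop and measure.

Run:
```python
from h import *
im=dict(np.load("top0.npz")); 
cv2.imwrite("pics/crop.png",cv2.resize(im["color"][140:320,220:420,::-1],None,fx=3.3,fy=3.3,interpolation=cv2.INTER_CUBIC))
vv,uu=np.mgrid[0:480,0:640]; P=world(im,uu,vv); C=im["color"].astype(int)
reg=(P[...,0]>.42)&(P[...,0]<.82)&(P[...,1]>-.14)&(P[...,1]<.14)
rim=reg&(abs(P[...,2]-.1)<.006)&(P[...,0]>.54)
r=P[rim]; rect=cv2.minAreaRect(r[:,:2].astype(np.float32)); print("rim",rim.sum(),rect,np.round(np.median(r[:,2]),4))
lid=reg&(P[...,2]>.13)&(P[...,1]>.03); L=P[lid]
print("lid",len(L),np.round(L.min(0),3),np.round(L.max(0),3))
hi=L[L[:,2]>.24]; print("lid top",len(hi),np.round(hi.mean(0),3),np.round(hi.min(0),3),np.round(hi.max(0),3))
red=(C[...,0]>110)&(C[...,1]<70)&(C[...,2]<70)&reg&(P[...,2]<.09); R=P[red]
print("foot",len(R),np.round(R.min(0),3),np.round(R.max(0),3),np.round(R.mean(0),3))
tube=reg&(P[...,2]>.115)&(abs(P[...,1]+.015)<.04); Tt=P[tube]
print("tube",len(Tt),np.round(Tt.min(0),3),np.round(Tt.max(0),3))
for a in np.arange(.12,.25,.02):
    q=Tt[abs(Tt[:,2]-a)<.01]; 
    if len(q): print(round(a,2),len(q),np.round(np.median(q,0),3),np.round(q.min(0)[:2],3),np.round(q.max(0)[:2],3))
for a in np.arange(.12,.27,.03):
    q=L[abs(L[:,2]-a)<.012]
    if len(q): print("L",round(a,2),len(q),np.round(q.mean(0),3))
for n,x,y in (("small",.5,-.183),("beaker",.63,-.27),("bottle",.645,.291)):
    q=P[(abs(P[...,0]-x)<.06)&(abs(P[...,1]-y)<.06)&(P[...,2]>.04)]; print(n,np.round(q.min(0),3),np.round(q.max(0),3))
```

```text
rim 942 ((0.6404717564582825, -0.028726965188980103), (0.16213104128837585, 0.1817941963672638), 83.2686996459961) 0.0994
lid 1724 [0.558 0.044 0.13 ] [0.744 0.093 0.269]
lid top 627 [0.651 0.076 0.26 ] [0.561 0.06  0.245] [0.744 0.093 0.269]
foot 429 [ 0.452 -0.049 -0.002] [0.52  0.032 0.057] [ 0.477 -0.004  0.041]
tube 761 [ 0.521 -0.042  0.115] [ 0.633 -0.002  0.25 ]
0.12 66 [ 0.532 -0.016  0.121] [ 0.521 -0.032] [ 0.546 -0.002]
0.14 88 [ 0.542 -0.017  0.14 ] [ 0.533 -0.033] [ 0.564 -0.003]
0.16 89 [ 0.555 -0.019  0.159] [ 0.543 -0.035] [ 0.569 -0.005]
0.18 98 [ 0.568 -0.02   0.18 ] [ 0.557 -0.037] [ 0.585 -0.006]
0.2 101 [ 0.581 -0.022  0.199] [ 0.567 -0.037] [ 0.596 -0.006]
0.22 113 [ 0.594 -0.023  0.222] [ 0.582 -0.039] [ 0.633 -0.009]
0.24 206 [ 0.613 -0.025  0.238] [ 0.597 -0.042] [ 0.632 -0.009]
L 0.12 24 [0.653 0.055 0.131]
L 0.15 231 [0.651 0.058 0.15 ]
L 0.18 259 [0.649 0.064 0.18 ]
L 0.21 276 [0.648 0.069 0.21 ]
L 0.24 63 [0.632 0.075 0.232]
L 0.27 462 [0.652 0.075 0.261]
small [ 0.498 -0.199  0.04 ] [ 0.521 -0.177  0.155]
beaker [ 0.581 -0.302  0.04 ] [ 0.65  -0.231  0.101]
bottle [0.633 0.268 0.041] [0.686 0.319 0.116]
```

View pics/crop.png

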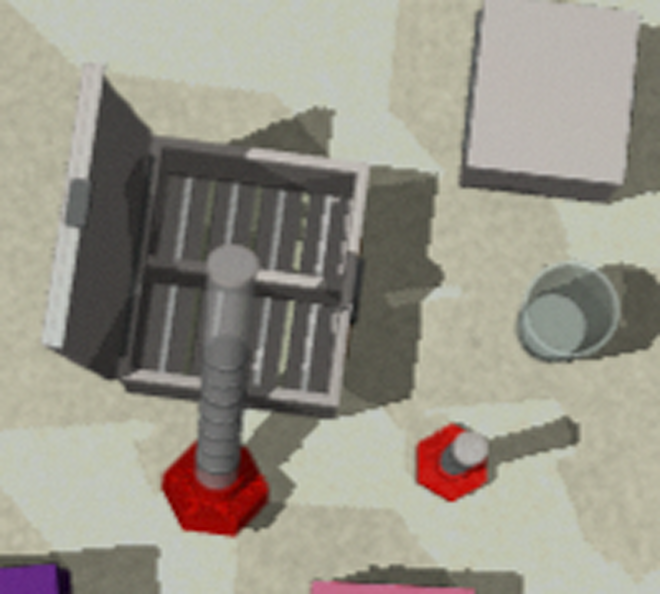

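The crop confirms the choice: the open white box has the tube leaning over it, foot at crop (215,490), top at (232,265). The lid stands raised on the left, about (75,205). First I turn the tool to the box's axes and rise with the fingers nearly shut.

```bash
python3 -m creep '[[[0,0,-0.2],0.05],[[0,0,-0.2],0.05],[[0,0,-0.2],0.05],[[0,0,-0.2],0.05],[[0,0,-0.1],0.047],[[0,0,0],0],[[0,0,0],0]]' -0.66 10
python3 - <<'E'
from h import *
from scipy.spatial.transform import Rotation as R
s=read_state(); M=R.from_quat(s["orientation"]).as_matrix(); p=s["tool_pos"]; print(M.round(3),p)
a=np.array([.993,-.117,0]); top=np.array([.617,-.025,.237]); 
print((M.T@(top+a*.052+[0,0,.315-.237]-p)/.1).round(3))
E
```

```text
t: 1.78
tool_pos: [0.253, -0.5989, 0.3133]
orientation: [0.998, -0.057, 0.0, 0.001]
force: [0.3, -1.0, -0.0]
gripper_width: 0.0542
finger_force: 0.0
[[ 0.993 -0.115  0.   ]
 [-0.115 -0.993 -0.001]
 [ 0.001  0.001 -1.   ]] [ 0.2530375  -0.59894562  0.31326184]
[ 3.477 -6.118 -0.023]
```

```bash
python3 -m creep '[[[0.1,-0.15,0],0],[[0.18,-0.31,0],0],[[0.18,-0.31,0],0],[[0.18,-0.31,0],0],[[0.18,-0.31,0],0],[[0.18,-0.31,0],0],[[0.18,-0.31,0],0],[[0.18,-0.31,0],0],[[0.18,-0.31,0],0],[[0.18,-0.31,0],0],[[0.18,-0.31,0],0],[[0.18,-0.31,0],0]]'
python3 -m creep '[[[0.18,-0.31,0],0],[[0.18,-0.31,0],0],[[0.18,-0.31,0],0],[[0.18,-0.31,0],0],[[0.18,-0.31,0],0],[[0.18,-0.31,0],0],[[0.18,-0.31,0],0],[[0.18,-0.31,0],0],[[0,0,0],0],[[0,0,0],0]]'
cat > w.py <<'E'
from h import *
from scipy.spatial.transform import Rotation as R
import sys
s=read_state(); M=R.from_quat(s["orientation"]).as_matrix(); p=s["tool_pos"]; print(M.round(3),p)
print((M.T@(np.array(eval(sys.argv[1]))-p)/.1).round(3))
E
python3 w.py '[.669,-.031,.215]'
```

```text
t: 2.78
tool_pos: [0.5015, -0.2666, 0.3108]
orientation: [0.998, -0.058, -0.001, -0.001]
force: [0.3, -0.4, -0.4]
gripper_width: 0.0161
finger_force: 0.0
t: 3.62
tool_pos: [0.673, -0.0377, 0.3101]
orientation: [0.998, -0.056, -0.002, -0.0]
force: [-0.6, -1.6, 0.6]
gripper_width: 0.0162
finger_force: 0.0
[[ 0.994 -0.113 -0.004]
 [-0.113 -0.994  0.001]
 [-0.004 -0.    -1.   ]] [ 0.67295918 -0.03769952  0.31010165]
[-0.043 -0.062  0.951]
```

```bash
python3 -m creep '[[[0,-0.06,0],0],[[0,0,0.2],0],[[0,0,0.2],0],[[0,0,0.2],0],[[0,0,0.2],0],[[0,0,0.15],0],[[0,0,0],0],[[0,0,0],0]]'
python3 - <<'E'
from h import *
im=read_camera("scene"); cv2.imwrite("pics/s1.png",cv2.resize(im["color"][160:360,250:520,::-1],None,fx=2.9,fy=2.9,interpolation=cv2.INTER_CUBIC))
E
python3 w.py '[.639,-.0275,.215]'
```

```text
t: 4.28
tool_pos: [0.6731, -0.0347, 0.2167]
orientation: [0.998, -0.059, -0.001, -0.0]
force: [0.3, 0.3, -0.1]
gripper_width: 0.016
finger_force: 0.0
[[ 0.993 -0.118  0.001]
 [-0.118 -0.993 -0.   ]
 [ 0.001  0.    -1.   ]] [ 0.67404888 -0.03469748  0.21840135]
[-0.357 -0.03   0.034]
```

View pics/s1.png

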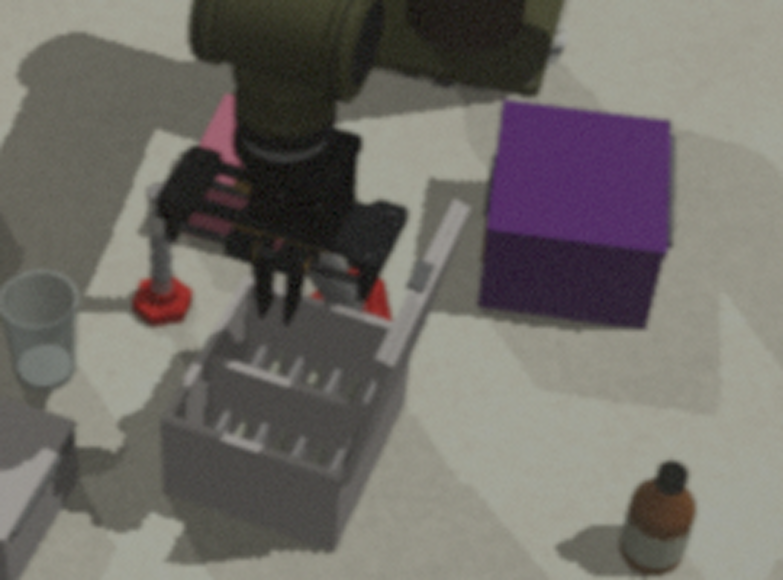

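Run:
```python
from h import *
im=dict(np.load("scene0.npz"))
def pr(p):
    c=im["world_to_cam"]@np.r_[p,1]; return np.array([im["fx"]*c[0]/c[2]+im["cx"],im["fy"]*c[1]/c[2]+im["cy"]])
for p in ([.617,-.025,.237],[.674,-.0347,.207],[.647,.075,.262]): print(p,((pr(p)-[250,160])*2.9).round())
# tube axis near top in the scene cam
vv,uu=np.mgrid[0:480,0:640];P=world(im,uu,vv)
q=P[(abs(P[...,0]-.615)<.04)&(abs(P[...,1]+.02)<.04)&(P[...,2]>.2)];print(len(q),q.min(0).round(3),q.max(0).round(3),q.mean(0).round(3))
```

```text
[0.617, -0.025, 0.237] [308. 244.]
[0.674, -0.0347, 0.207] [276. 316.]
[0.647, 0.075, 0.262] [424. 274.]
216 [ 0.586 -0.043  0.201] [ 0.634 -0.008  0.25 ] [ 0.616 -0.024  0.233]
```

```bash
python3 -m creep '[[[-0.08,-0.02,0],0],[[-0.08,0,0],0],[[-0.08,0,0],0],[[-0.05,0,0],0],[[-0.03,0,0],0],[[-0.03,0,0],0],[[-0.03,0,0],0],[[-0.03,0,0],0],[[-0.03,0,0],0],[[-0.03,0,0],0]]'
python3 -m creep '[[[-0.03,0,0],0],[[-0.03,0,0],0],[[-0.03,0,0],0],[[-0.03,0,0],0],[[-0.03,0,0],0],[[0,0,0],0]]'
python3 - <<'E'
from h import *
im=read_camera("scene"); cv2.imwrite("pics/s2.png",cv2.resize(im["color"][160:360,250:520,::-1],None,fx=2.9,fy=2.9,interpolation=cv2.INTER_CUBIC))
E
```

```text
t: 5.17
tool_pos: [0.6274, -0.0267, 0.2176]
orientation: [0.998, -0.059, -0.0, -0.0]
force: [-0.4, -0.6, 0.2]
gripper_width: 0.0163
finger_force: 0.1
t: 5.67
tool_pos: [0.6122, -0.0249, 0.2177]
orientation: [0.998, -0.059, -0.0, -0.0]
force: [-0.2, -0.0, -0.8]
gripper_width: 0.0165
finger_force: 0.0
```

View pics/s2.png

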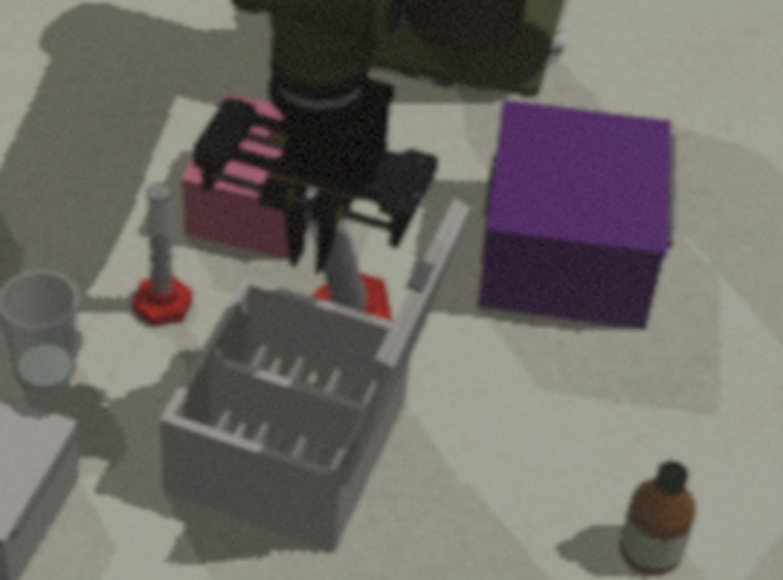

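The fingertips, at crop (310,260), are now against the tube top. The tube at (345,270) already stands steeper, so the push is working. I'll go on slowly past the balance point.

```bash
python3 -m creep '[[[-0.03,0,0],0],[[-0.03,0,0],0],[[-0.03,0,0],0],[[-0.03,0,0],0],[[-0.03,0,0],0],[[-0.03,0,0],0],[[-0.03,0,0],0],[[0,0,0],0]]'
python3 - <<'E'
from h import *
im=read_camera("top")
vv,uu=np.mgrid[0:480,0:640];P=world(im,uu,vv)
C=im["color"].astype(int)
red=(C[...,0]>110)&(C[...,1]<70)&(C[...,2]<70)&(P[...,0]>.42)&(P[...,0]<.56)&(P[...,1]>-.08)&(P[...,1]<.06)
print(P[red].min(0).round(3),P[red].max(0).round(3))
im=read_camera("scene"); cv2.imwrite("pics/s3.png",cv2.resize(im["color"][160:360,250:520,::-1],None,fx=2.9,fy=2.9,interpolation=cv2.INTER_CUBIC))
for c in("scene","top"): print([(round(r["p"],2),r["uv"]) for r in tip_of(c,"cylinder_top")+tip_of(c,"cylinder")])
E
```

```text
t: 6.38
tool_pos: [0.5914, -0.0224, 0.2177]
orientation: [0.998, -0.059, -0.0, -0.0]
force: [0.8, 0.2, 0.7]
gripper_width: 0.0163
finger_force: 0.0Traceback (most recent call last):
  File "<stdin>", line 6, in <module>
    return umr_minimum(a, axis, None, out, keepdims, initial, where)
ValueError: zero-size array to reduction operation minimum which has no identity
```

```bash
cat > tilt.py <<'E'
from h import *
import sys
im=read_camera("scene"); cv2.imwrite(f"pics/{sys.argv[1]}.png",cv2.resize(im["color"][160:360,250:520,::-1],None,fx=2.9,fy=2.9,interpolation=cv2.INTER_CUBIC))
r=cut_out("scene","cylinder")
if r:
    print(r[0]["p"],r[0]["uv"]); v,u=np.where(r[0]["region"]); P=world(im,u,v)
    for a in np.arange(.03,.27,.03):
        q=P[(abs(P[:,2]-a)<.012)&(P[:,0]<.64)]
        if len(q)>3: print(round(a,2),len(q),np.median(q,0).round(3))
    C=im["color"][v,u].astype(int); q=P[(C[:,0]>2*C[:,1])]; print("red",len(q),q.min(0).round(3),q.max(0).round(3)) if len(q) else 0
E
python3 tilt.py s3
```

```text
0.64 [372.7, 253.0]
0.03 129 [0.474 0.004 0.025]
0.06 78 [ 0.485 -0.008  0.059]
0.09 78 [ 0.485 -0.007  0.091]
0.12 82 [ 0.484 -0.007  0.119]
0.15 79 [ 0.484 -0.008  0.15 ]
0.18 28 [ 0.483 -0.002  0.182]
red 69 [ 0.445 -0.042  0.014] [0.484 0.025 0.04 ]
```

View pics/s3.png

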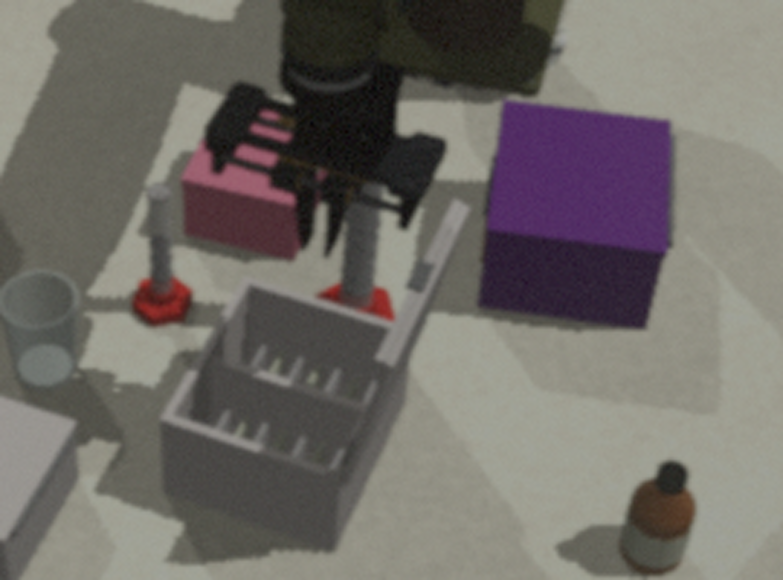

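The tube now stands vertical: its surface stays at x≈0.484 over all heights (crop (360,250)). I back off, rise and cross over to the lid's outer side.

```bash
python3 -m creep '[[[0.1,0,0],0],[[0.2,0,0],0],[[0.2,0,0],0],[[0.2,0,0],0],[[0.1,0,-0.2],0],[[0.1,0,-0.25],0],[[0,0,-0.25],0],[[0,0,-0.25],0],[[0,0,0],0],[[0,0,0],0]]'
python3 w.py '[.684,.129,.310]'
```

```text
t: 7.37
tool_pos: [0.6828, -0.0333, 0.315]
orientation: [0.998, -0.059, 0.002, 0.0]
force: [0.4, -1.0, -0.4]
gripper_width: 0.0163
finger_force: 0.0
[[ 0.993 -0.117  0.005]
 [-0.117 -0.993 -0.001]
 [ 0.005  0.    -1.   ]] [ 0.68283944 -0.03329304  0.3150121 ]
[-0.179 -1.613  0.049]
```

```bash
python3 -m creep '[[[-0.03,-0.2,0],0],[[-0.05,-0.3,0],0],[[-0.05,-0.3,0],0],[[-0.05,-0.3,0],0],[[0,-0.3,0],0],[[0,-0.21,0],0],[[0,0,0],0],[[0,0,0.2],0],[[0,0,0.3],0],[[0,0,0.3],0],[[0,0,0],0],[[0,0,0],0]]'
python3 tilt.py s4
python3 w.py '[.684,.129,.230]'
```

```text
t: 8.37
tool_pos: [0.6806, 0.1281, 0.2286]
orientation: [0.998, -0.059, -0.004, 0.001]
force: [-0.3, 0.3, 1.0]
gripper_width: 0.0159
finger_force: 0.0
0.95 [372.2, 231.6]
0.03 121 [0.473 0.004 0.026]
0.06 69 [ 0.489 -0.008  0.062]
0.09 72 [ 0.488 -0.009  0.09 ]
0.12 55 [ 0.489 -0.012  0.119]
0.15 62 [ 0.49  -0.011  0.151]
0.18 91 [ 0.488 -0.007  0.179]
0.21 86 [ 0.489 -0.008  0.211]
0.24 92 [ 0.489 -0.01   0.239]
0.27 108 [ 0.478 -0.01   0.262]
red 69 [ 0.446 -0.043  0.013] [0.483 0.024 0.036]
[[ 0.993 -0.118  0.002]
 [-0.118 -0.993  0.   ]
 [ 0.002 -0.    -1.   ]] [0.68296688 0.12853876 0.23399549]
[ 0.01  -0.006  0.04 ]
```

View pics/s4.png

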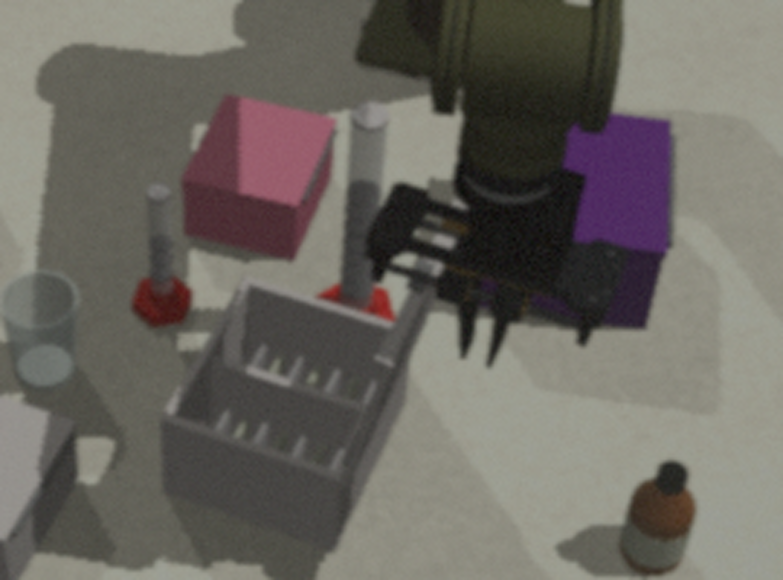

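The cylinder stands upright and flat: vertical surface, top at z=0.262. The fingers, at crop (480,340), are outside the lid. Now I push the lid inward along its arc.

```bash
python3 -m creep '[[[0,0.08,0],0],[[0,0.08,0],0],[[0,0.06,0],0],[[0,0.06,0],0],[[0,0.06,-0.01],0],[[0,0.06,-0.01],0],[[0,0.06,-0.02],0],[[0,0.06,-0.02],0],[[0,0.07,0],0],[[0,0.1,0.005],0],[[0,0.1,0.015],0],[[0,0.1,0.015],0]]'
python3 -m creep '[[[0,0.11,0.03],0],[[0,0.11,0.04],0],[[0,0.11,0.04],0],[[0,0.1,0.06],0],[[0,0.1,0.07],0],[[0,0.1,0.07],0],[[0,0,0],0]]'
python3 - <<'E'
from h import *
s=read_state(); d=s["tool_pos"]-[.640,-.029,0]; print("X",d@[.117,.993,0],"z",d[2], s["force"])
im=read_camera("scene"); cv2.imwrite("pics/s5.png",cv2.resize(im["color"][160:360,250:520,::-1],None,fx=2.9,fy=2.9,interpolation=cv2.INTER_CUBIC))
E
```

```text
t: 9.47
tool_pos: [0.6719, 0.0395, 0.2354]
orientation: [0.998, -0.059, 0.0, 0.0]
force: [0.4, 1.1, 1.5]
gripper_width: 0.0165
finger_force: 0.8
t: 10.05
tool_pos: [0.6629, -0.0241, 0.2011]
orientation: [0.998, -0.06, -0.002, 0.0]
force: [-0.6, 0.5, -0.2]
gripper_width: 0.0162
finger_force: 0.0
X 0.007590247614130385 z 0.20113477272238486 [-0.63469724  0.52629617 -0.18595143]
```

View pics/s5.png

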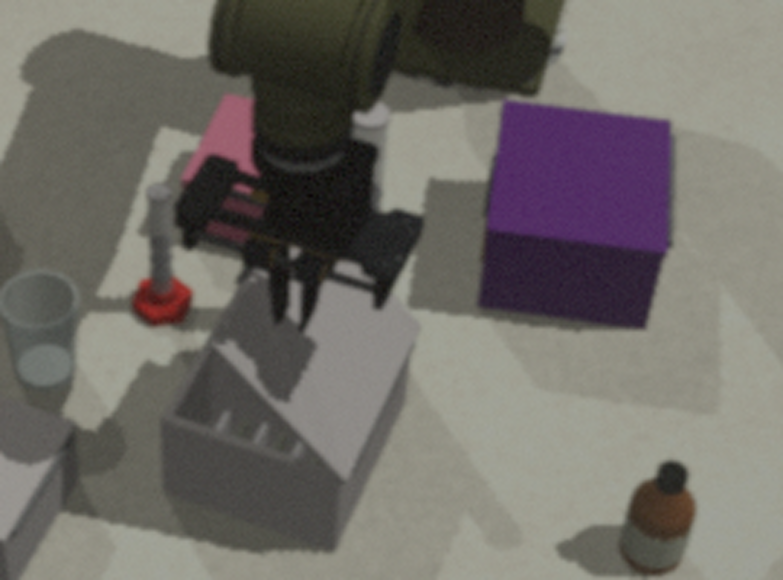

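The lid has followed and is at roughly 40° (free edge near crop (280,270)); the cylinder still stands at (370,140). I continue down the arc.

```bash
python3 -m creep '[[[0,0.1,0.09],0],[[0,0.1,0.1],0],[[0,0.07,0.12],0],[[0,0.05,0.12],0],[[0,0.04,0.12],0],[[0,0.02,0.1],0],[[0,0.02,0.08],0],[[0,0.01,0.06],0],[[0,0,0.05],0],[[0,0,0.04],0],[[0,0,0.03],0],[[0,0,0],0]]'
python3 -m creep '[[[0,0,0.02],0],[[0,0,0.02],0],[[0,0,0.02],0],[[0,0,0],0]]'
```

```text
t: 11.1
tool_pos: [0.6597, -0.0627, 0.1161]
orientation: [0.998, -0.058, -0.0, 0.0]
force: [-7.1, -0.1, 11.5]
gripper_width: 0.0163
finger_force: 6.1
t: 11.43
tool_pos: [0.66, -0.0627, 0.1159]
orientation: [0.998, -0.058, -0.0, 0.0]
force: [-18.8, 1.9, 33.5]
gripper_width: 0.0163
finger_force: 16.4
```

The tool stalled at tip height 0.108 m with the press force rising, so the lid is down on the rim. I retreat upward and verify.

```bash
python3 -m creep '[[[0,0,-0.08],0],[[0,0,-0.2],0],[[0,0,-0.3],0],[[0,0,-0.3],0],[[0,0,-0.3],0],[[0,0,-0.3],0],[[0.1,0,-0.3],0],[[0.2,0,-0.2],0],[[0.2,0,0],0],[[0,0,0],0],[[0,0,0],0],[[0,0,0],0]]'
python3 tilt.py s6
python3 - <<'E'
from h import *
im=read_camera("scene")
vv,uu=np.mgrid[0:480,0:640];P=world(im,uu,vv)
q=P[(abs(P[...,0]-.65)<.07)&(abs(P[...,1]+.03)<.06)&(P[...,2]>.05)&(P[...,2]<.17)]
A=np.c_[q[:,:2]-[.64,-.029],np.ones(len(q))]
print(len(q),np.linalg.lstsq(A,q[:,2],rcond=None)[0].round(4), np.percentile(q[:,2],[5,50,95]).round(4))
E
```

```text
t: 12.43
tool_pos: [0.7085, -0.0682, 0.3038]
orientation: [0.998, -0.059, -0.001, -0.0]
force: [-0.5, 0.2, 0.2]
gripper_width: 0.0164
finger_force: 0.0
0.69 [373.7, 233.2]
0.03 58 [0.463 0.008 0.024]
0.06 76 [ 0.488 -0.008  0.06 ]
0.09 77 [ 0.487 -0.008  0.089]
0.12 89 [ 0.488 -0.008  0.119]
0.15 79 [ 0.486 -0.007  0.148]
0.18 89 [ 0.488 -0.008  0.18 ]
0.21 73 [ 0.487 -0.005  0.208]
0.24 79 [ 0.487 -0.006  0.242]
0.27 96 [ 0.477 -0.01   0.262]
red 34 [ 0.444 -0.036  0.011] [0.475 0.019 0.035]
2126 [-0.0027  0.0025  0.1096] [0.1054 0.1097 0.1138]
```

View pics/s6.png

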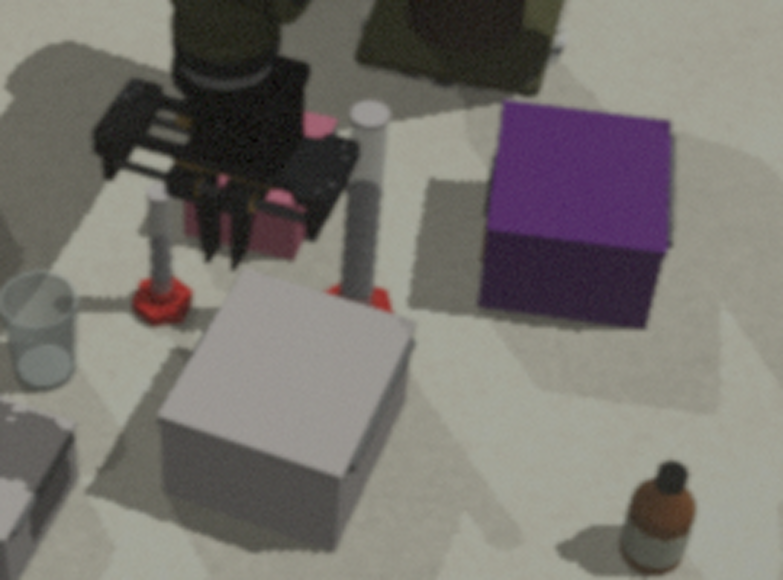

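The lid is flat and shut (slope 0.003 rad, about 0.109 m high, crop (290,370)). The tall cylinder stands upright at (365,200), the bystanders are in their places and the gripper is clear, so I hand in.

```bash
python3 -c "from rig import *; print(hand_in())"
```

```text
the job is handed in; nothing more can be done
None
```

The tall cylinder stands upright on its foot beside the box, the lid is fully shut, the other glassware is where it was, and the job is handed in; `hand_in()` returned no verdict.

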